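# Reverse the double-ended pry bar in its left-hand clamp

## Task

The pry bar in the bench holder has its worn black end facing out. Slacken the red wing knob a good third of a turn - it has a left-hand thread, so it loosens clockwise seen from above; do not turn it the tightening way - then lift the bar out, reverse it and lay it back down in the slot and the front saddle with the fresh orange end facing out and the black end close to the stop. Leave the knob slack, for I will set the bar and clamp it myself, and do not disturb the solder spool and the orange tin.

Things in the scene. Friction and masses are not known exactly. Their poses are not given: they have to be found in the camera images.
- holder: Fixed bar holder on a grey base plate 192 x 128 x 12 mm. Origin on the table surface, below the front mouth of the slot, in the middle of the clamped bar's width. x runs along the slot from the open front (-x) to the back, y left, z up; yaw within about 0.5 rad. The blue clamp housing fills x 2 to 60, y -88 to -30 mm, up to z 44 mm.
- slot (a point): Middle of the slot's steel floor: holder x 30, y 0, z 29 mm; axes as the holder. The slot is 60 mm long and open above. Left side: fixed jaw, face at y +7.5 mm, 17 mm high. Right side: moving jaw, face at y -7.5 mm with the knob at 0, with a lip (15 to 19 mm above the floor) that reaches 3.5 mm farther over the bar and keeps it in. Back: see point stop.
- stop (a point): Face of the steel stop that closes the back of the slot, at bar height: holder x 60, y 0, z 36 mm. The stop's top is at z 46 mm.
- saddle (a point): Middle of the floor of the front saddle that also carries the bar: holder x -98, y 0, z 29 mm; 12 mm long in x, between horns 11 mm high with faces at y +10 and -16 mm. Between saddle and slot (80 mm between x -92 and 0 of the holder) the bar is free on both sides, down to the base plate at z 12 mm.
- clamp_knob (a joint): Turn of the red wing knob, rad: 0 = tight, grows as it is turned CLOCKWISE seen from above (left-hand thread), which draws the moving jaw back to the right (-y) by 5 mm per rad. Slack from 1.9, stop at 2.6 (at 2.1 the lip's edge is at holder y -14.5 mm). Starts between 0.05 and 0.35; below 0 it presses on the bar. Stays where left; friction about 0.12 N m.
- knob_grip (a point): Point on the knob's vertical axis, half-way up the red wing; at holder x = 31, y = -58, z = 70 mm, rising 1.2 mm per rad of loosening. The wing is 66 mm long along this point's x axis, 15 mm thick along its y axis and 24 mm high, from 12 mm below to 12 mm above this point; the point turns with the knob. Under the wing is a black hub of 34 mm diameter.
- bar_center (a point): Centre of the loose double-ended pry bar: 190 mm long, 14 mm wide, 14 mm high, aluminium with a coloured plastic tip at each end (34 mm), 90 g, centre of mass here. The point's x axis runs along the bar towards the fresh orange end, z up. At the start it lies clamped at holder x = -37, y = 0, z = 36 mm with the black end out to the front (-x), the orange end 2 mm from the stop.
- fresh_end (a point): End of the bar with the fresh orange tip, half-way up the bar, 95 mm from its centre.
- worn_end (a point): End of the bar with the worn black tip, half-way up the bar, 95 mm from its centre.
- spool: Loose solder spool, 54 mm diameter, 38 mm high, standing to the right of the holder; origin under its centre. To be left alone.
- orange_tin: Loose round orange tin, 50 mm diameter, 18 mm high, to the right of the holder; origin under its centre. To be left alone.
- pry_bar: The whole pry bar; its origin lies at the middle of its underside, 7 mm below point bar_center, same axes.

How it is judged:
By the outcome, as a careful person would: the job done as asked, in the order asked, and still so for the second after the job is handed in, with the robot touching nothing.
It also fails if it takes over 61 s, if anything falls off the work surface, if the arm or the gripper's body presses on something with over 40 N, if the wrist force passes 120 N, or if a joint passes its speed limit or range.

## Robot

A 6-joint arm with a two-finger parallel gripper is mounted at the origin on a cart in front of the work surface, level with it; the furniture and walls round the work are solid. World frame = base frame: x ahead of the robot, y to its left, z up, the work surface at z = 0. Lengths are in mm, angles in degrees, forces in N, time in s.
With the tool pointing down it reaches from about 300 to 750 mm from the base axis. Payload 8.5 kg.
Tool frame: the origin (TCP) lies midway between the tips of the shut fingers; the grasp point (between the pads) lies 19 mm behind it; z points along the fingers, y is the line along which they close (so a half turn about z gives the same grasp; the last joint's range is limited). The gripper opens to 85 mm and grips with 20 to 120 N. Pads are 22 mm wide; open, the fingers measure 114 mm over their backs; the gripper's body (76 mm by 85 mm) begins 54 mm behind the grasp point. The pads swing forward as they close: fully open they stand 13 mm farther back than shut.
Start: joints at [51.32, 21.807, 74.336, -0, 83.858, -12.336], TCP at [244.062, 492.863, 231.322] pointing down, gripper open.
Joint ranges: [-178.18, 178.18], [-50.72, 133.34], [12.68, 142.11], [-81.47, 261.47], [9.98, 163.14], [-165.26, 165.26]. Speed limits (degrees/s): [136.94, 136.94, 180, 180, 180, 180].

## Interface

Orientations are given as a 3x3 rotation matrix whose columns are the frame's x, y, z axes.
In Python, from plant import arm, optics gives the robot as it stands.
- The arm moves only by the tool drive_tool, never from a script. Its argument "increments" is a list of rows, each a list of 6 numbers: the shift along the world's x, y, z in m, then the turn, a rotation vector about the world's x, y, z in rad. In form: [[dx, dy, dz, rx, ry, rz], ...]. A call has 1 to 10 rows; each row is the pose to reach, as a shift and turn from the pose commanded when the call began; what a row does not reach only later rows make up. A row lasts 1/10 s, in which the tool goes at most 50 mm and 8.59 degrees, less where a joint would pass 70% of its speed; a pose out of reach is approached as far as the arm can. A call with a gripper value outside its range is refused whole. "grip" is the opening, from 0 (shut) to 1 (fully open), set as the call begins (left out, the last holds). The fingers move at their own pace and stop on an object; "force" is the grip in N (left out, the last holds). Time passes only in rows, so rows that repeat a pose let the fingers close. It gives the time, the measured TCP pose, the force, the opening and the grip force at its end, in the units of the state.
- arm.state(): the state, without advancing time (a new reading comes with each control period).
- optics.snapshot(name): name is "side" or "top"; returns the picture (420x560x3 uint8, blue, green, red); there is no depth.
- optics.camera_info(name): a dict with "fx", "fy", "cx", "cy" (pixels), "R" (3x3) and "t" (3): a world point X has camera coordinates R X + t. Camera axes: x right, y down, z forward; pixel columns grow to the right and rows downward; lengths in mm; the calibration is good to about 2 mm. A picture is of the moment at which its call begins. camera_info takes no time and is no camera call.
- arm.hand_in(): hands the job in; it is judged then, once.
Trained networks look in the newest picture that a camera, given by its name, has taken for a name from the list of things; names that differ only in an ending like _2 or _b are one class to them, and where a whole thing is asked for, a point or a joint stands for the part that bears it (a point fixed in the world has none). Each returns a list of dicts, best first, with "confidence" (0 to 1); they miss things now and then, are a little off and sometimes report something else, mostly with a low value. They report only what shows in the picture. A call takes as long as a camera call.
- optics.recognise(camera, name): "xyz" ([x, y, z] in mm, in world coordinates, good to about 4 mm: the middle of the surface that is visible of it).
- optics.regions_of(camera, name): "region" (420x560 bool, what is visible of it).
The state is a dict: "time": time; "qpos": joint angles; "joint_vel": joint speeds; "effort": joint torques, N m; "ee_pos": TCP position; "ee_rot": TCP orientation; "ft_force": force on the tool from outside, world axes, zero at the start; "wrist_torque": the same for the moment, N m; "grip_width": finger opening in mm; "grip_force": force on a finger pad.
Only numpy, scipy, OpenCV 4.12 (cv2) and the standard library are available. Lean on these libraries where they do the work, as an engineer would, in place of code of your own. Each camera call takes 0.05 s, during which the arm holds its last target. There are 200 camera calls.

## Working session

There is one attempt and no reset: what is moved stays moved. The work goes in short steps, Python scripts to look and compute and a tool call to move; the robot and the scene stay as the last step left them, time stands still between calls to the robot, and variables do not carry over. Pictures are saved under pics/ and viewed, at most 10 in all, crops included, and the job is handed in when it is done.

Besides the shell and the picture viewer there is one more tool, called as name([rows], argument=value, ...), one row to a line, values as JSON. drive_tool: Moves the arm, as the interface text tells. Its arguments: {"type":"object","properties":{"increments":{"type":"array","items":{"type":"array","items":{"type":"number"}}},"grip":{"type":"number"},"force":{"type":"number"}},"required":["increments"]}

```bash
mkdir -p pics; ls; cat > h.py <<'E'
import numpy as np, cv2
from plant import arm, optics
def rec(cam,names):
    for n in names:
        r=optics.recognise(cam,n)
        print(cam,n,[(np.round(d['xyz'],1).tolist(),round(d['confidence'],2)) for d in r[:2]])
def ray(cam,u,v,z):
    c=optics.camera_info(cam);R=np.array(c['R']);t=np.array(c['t'])
    d=R.T@np.array([(u-c['cx'])/c['fx'],(v-c['cy'])/c['fy'],1]);o=-R.T@t
    return o+d*(z-o[2])/d[2]
def proj(cam,X):
    c=optics.camera_info(cam);p=np.array(c['R'])@np.array(X)+np.array(c['t'])
    return np.array([c['fx']*p[0]/p[2]+c['cx'],c['fy']*p[1]/p[2]+c['cy']])
E
python3 - <<'E'
from h import *
for c in('top','side'):
    cv2.imwrite(f'pics/{c}0.png',optics.snapshot(c))
    rec(c,['holder','clamp_knob','knob_grip','bar_center','fresh_end','worn_end','slot','saddle','stop','spool','orange_tin'])
    i=optics.camera_info(c);R=np.array(i['R']);print(c,i['fx'],(-R.T@np.array(i['t'])).round())
E
```

```text
pics
top holder [([489.1, 74.5, 8.5], 0.73)]
top clamp_knob [([545.2, 73.0, 79.3], 0.85), ([513.7, -185.4, 15.9], 0.61)]
top knob_grip [([546.3, 71.2, 80.9], 0.9)]
top bar_center [([545.4, 73.6, 80.1], 0.68), ([455.5, 94.3, 44.9], 0.57)]
top fresh_end [([453.2, 92.6, 44.9], 0.59)]
top worn_end [([457.8, 93.2, 43.1], 0.97)]
top slot [([495.3, 74.9, 13.9], 0.62), ([545.1, 73.9, 82.9], 0.23)]
top saddle [([491.2, 72.1, 11.9], 0.85)]
top stop [([490.4, 78.4, 7.3], 0.89)]
top spool [([406.0, -201.4, 35.2], 0.87)]
top orange_tin [([510.1, -186.9, 16.0], 0.69)]
top 402.64685297053614 [347. -18. 889.]
side holder [([501.9, 98.4, 12.2], 0.7)]
side clamp_knob [([540.7, 83.1, 78.2], 0.92)]
side knob_grip [([544.2, 80.4, 81.2], 0.64)]
side bar_center [([455.3, 98.2, 41.1], 0.65)]
side fresh_end [([450.7, 95.4, 40.5], 0.8)]
side worn_end [([452.2, 95.8, 47.0], 0.65)]
side slot [([504.4, 100.0, 13.5], 0.78)]
side saddle [([508.7, 101.5, 12.3], 0.92)]
side stop [([501.0, 102.2, 13.5], 0.6), ([452.4, 97.7, 38.6], 0.32)]
side spool [([404.4, -189.6, 32.3], 0.85), ([545.1, 79.3, 82.3], 0.35)]
side orange_tin [([510.3, -183.0, 16.2], 0.58), ([403.7, -189.2, 29.8], 0.47)]
side 503.09218422580983 [529. 683. 736.]
```

```bash
python3 -c "
import cv2,numpy as np
a=cv2.imread('pics/top0.png');b=cv2.imread('pics/side0.png');cv2.imwrite('pics/both0.png',cv2.resize(np.vstack([a[:,:],b]),(800,1200))[:600]) "
```

```text
(no output)
```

View pics/top0.png

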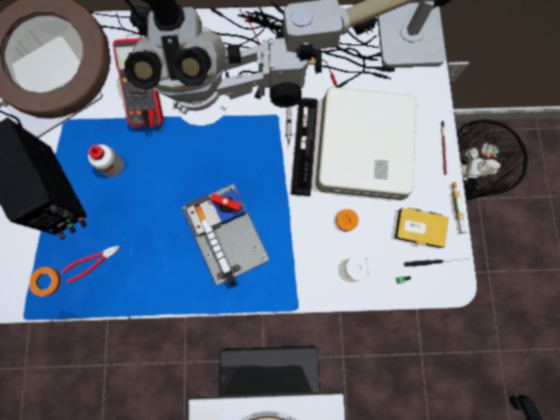

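View pics/side0.png

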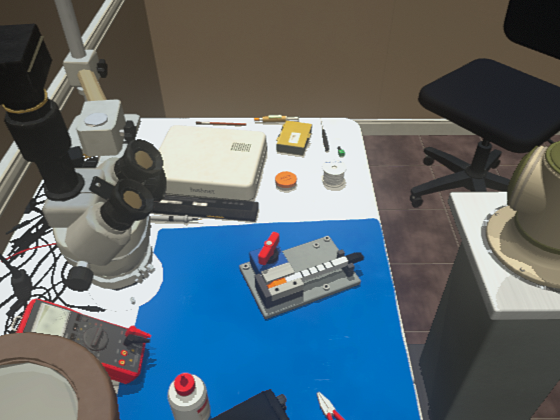

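```bash
python3 - <<'E'
from h import *
a=cv2.imread('pics/top0.png')[170:300,165:285];b=cv2.imread('pics/side0.png')[220:325,230:375]
A=cv2.resize(a,None,fx=4,fy=4,interpolation=2);B=cv2.resize(b,None,fx=2.7,fy=2.7,interpolation=2)
o=np.zeros((520,480+B.shape[1]-80,3),np.uint8);o=np.zeros((590,800,3),np.uint8)
A=cv2.resize(a,None,fx=3.3,fy=3.3,interpolation=2);o[:A.shape[0],:A.shape[1]]=A;o[:B.shape[0],400:400+B.shape[1]]=B
cv2.imwrite('pics/crop0.png',o[:440])
for c in('top','side'):
    for n in('pry_bar','knob_grip','worn_end'):
        r=optics.regions_of(c,n)
        for d in r[:1]:
            m=d['region'];ys,xs=np.nonzero(m);print(c,n,d['confidence'],m.sum(),xs.min(),xs.max(),ys.min(),ys.max(),cv2.minAreaRect(np.c_[xs,ys].astype(np.float32)))
for uv in((190,65),(145,68),(232,282),(200,210)): print(uv,ray('top',*uv,43).round(),ray('top',*uv,250).round())
E
```

```text
top pry_bar 0.63 567 196 235 206 286 ((215.6268310546875, 245.94146728515625), (87.30378723144531, 7.612890243530273), 65.224853515625)
top knob_grip 0.85 335 211 240 194 212 ((224.95120239257812, 204.0609588623047), (31.08015251159668, 15.924212455749512), 12.094757080078125)
top worn_end 0.72 486 197 235 207 286 ((215.85980224609375, 246.33572387695312), (86.40058135986328, 6.86221170425415), 65.4622802734375)
side pry_bar 0.58 832 269 363 253 286 ((315.9261474609375, 270.7908020019531), (10.650243759155273, 98.62569427490234), 70.55996704101562)
side knob_grip 0.76 484 258 279 232 264 ((268.498046875, 248.0311279296875), (20.08580780029297, 32.93573760986328), 3.5763344764709473)
side worn_end 0.8 808 268 363 253 286 ((315.65692138671875, 270.9446105957031), (10.650245666503906, 99.23587036132812), 70.55996704101562)
(190, 65) [882. 154.  43.] [751. 112. 250.]
(145, 68) [878. 258.  43.] [748. 190. 250.]
(232, 282) [382.  63.  43.] [373.  43. 250.]
(200, 210) [537. 129.  43.] [490.  93. 250.]
```

View pics/crop0.png

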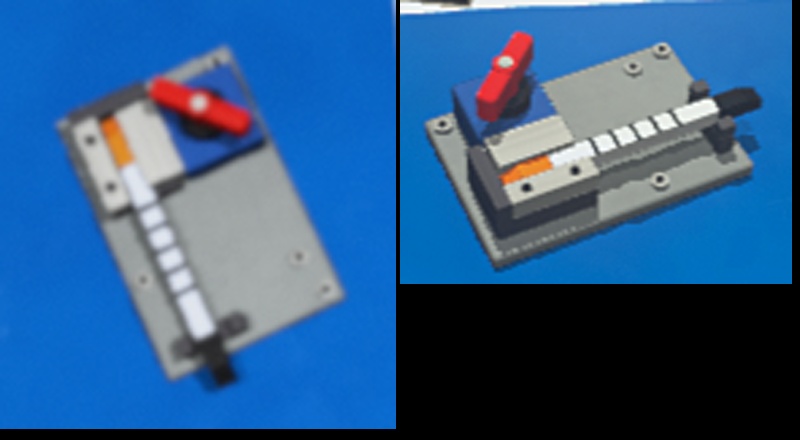

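```bash
cat > fit.py <<'E'
from h import *
from scipy.optimize import least_squares
T=lambda u,v:(u/3.3+165-.35,v/3.3+170-.35)
S=lambda u,v:((u-400)/2.7+230-.3,v/2.7+220-.3)
# (cam,pixel,holder xyz or plate corner)
obs=[('top',T(60,122),'bl'),('top',T(228,46),'br'),('top',T(346,297),'fr'),('top',T(168,382),'fl'),
('side',S(426,122),'br'),('side',S(661,42),'fr'),('side',S(752,168),'fl'),('side',S(496,260),'bl'),
('top',T(199,102),(31,-58,82)),('side',S(506,62),(31,-58,82)),
('top',T(150,217),(-32+0,0,43)), ('top',T(202,320),None),('top',T(135,185),None),
('side',S(760,98),(-132,0,40))]
def H(p,X):
    c,s=np.cos(p[2]),np.sin(p[2]);return np.array([p[0]+c*X[0]-s*X[1],p[1]+s*X[0]+c*X[1],X[2]])
def res(p,pr=False):
    r=[]
    for c,uv,k in obs:
        if isinstance(k,str): X=(p[3]+(96 if k[0]=='b' else -96),p[4]+(64 if k[1]=='l' else -64),11)
        elif k is None or k[2]==43:  # bar midline: only lateral
            w=ray('top',*uv,43)[:2]-p[:2]; r.append((-np.sin(p[2])*w[0]+np.cos(p[2])*w[1])/2);r.append(0); continue
        else: X=k
        r+=list(proj(c,H(p,X))-uv)
    return np.array(r)
if __name__=='__main__':
    f=least_squares(res,[490,110,.4,-5,-25],loss='soft_l1');p=f.x
    print(p.round(3),np.degrees(p[2]));print(res(p).reshape(-1,2).round(1).tolist())
    print('knob',H(p,(31,-58,70)),'bar',H(p,(-37,0,36)))
    # wing angle: red mask, top
    im=cv2.imread('pics/top0.png').astype(int);b,g,r=im[...,0],im[...,1],im[...,2]
    m=(r>140)&(g<70)&(b<80);m[:180]=0;m[230:]=0;m[:,:190]=0;m[:,260:]=0
    ys,xs=np.nonzero(m);print(len(xs))
    P=np.array([ray('top',x,y,80)[:2] for x,y in zip(xs,ys)]);u,s,v=np.linalg.svd(P-P.mean(0));print('wing dir deg',np.degrees(np.arctan2(v[0,1],v[0,0]))%180,P.mean(0))
E
python3 fit.py
```

```text
[ 4.94578e+02  1.13048e+02  4.06000e-01 -1.65610e+01 -2.88130e+01] 23.255465071393044
[[-1.5, -0.4], [-0.0, -0.8], [0.2, 0.1], [0.1, -0.2], [-0.4, -0.5], [2.8, -0.2], [1.6, -0.8], [-0.6, 0.3], [-0.3, 0.0], [0.1, 0.8], [0.4, 0.0], [-1.4, 0.0], [0.6, 0.0], [-0.2, -1.8]]
knob [545.95915771  72.0004742   70.        ] bar [460.58368951  98.43963887  36.        ]
162
wing dir deg 66.78588241092152 [543.90474613  70.65337184]
```

```bash
python3 - <<'E'
from h import *
s=arm.state();print(s['time'],s['qpos'],s['ee_pos'],np.round(s['ee_rot'],3).tolist(),s['grip_width'],s['ft_force'])
E
```

```text
1.5 [ 5.13182952e+01  2.18062683e+01  7.43340426e+01  1.32162905e-03
  8.38568241e+01 -1.23357537e+01] [244.07988146 492.87236428 231.33599352] [[-0.896, 0.444, 0.0], [0.444, 0.896, 0.0], [0.0, 0.0, -1.0]] 85.4480260103473 [0.35731569 0.88609959 0.28043452]
```

```bash
cat > wing.py <<'E'
from h import *
from scipy.optimize import minimize
def mask(im,c,r):
    hsv=cv2.cvtColor(im,cv2.COLOR_BGR2HSV);h,s,v=hsv[...,0],hsv[...,1],hsv[...,2]
    m=(((h<6)|(h>172))&(s>140)&(v>70));k=np.zeros_like(m);k[r[0]:r[1],r[2]:r[3]]=1
    return cv2.morphologyEx((m&k).astype(np.uint8),cv2.MORPH_CLOSE,np.ones((5,5)))
def run(ims,z0,roi={'top':(185,225,200,250),'side':(225,270,250,290)},g=(546,72,67)):
    Ms={c:cv2.resize(mask(ims[c],c,roi[c]),None,fx=4,fy=4,interpolation=1) for c in ims}
    def cost(p):
        J=0;a=np.radians(p[2]);ux=np.array([np.cos(a),np.sin(a)]);uy=np.array([-ux[1],ux[0]])
        for k,c in enumerate(ims):
            P=[]
            for i in(-33,33):
                for j in(-7.5,7.5):
                    for z in(-12,12):P.append(proj(c,[*(np.array(p[:2])+ux*i+uy*j),z0+z])+p[3+2*k:5+2*k])
            hull=cv2.convexHull((np.array(P)*4+1.5).astype(np.float32))
            B=np.zeros_like(Ms[c]);cv2.fillConvexPoly(B,(hull*16).round().astype(np.int32),1,shift=4)
            J+=1-(B&Ms[c]).sum()/max(1,(B|Ms[c]).sum())
        return J+.003*np.sum(np.square(p[3:]))
    x0=[*g]+[0]*2*len(ims)
    sm=np.vstack([x0]+[np.array(x0)+np.eye(len(x0))[i]*([4,4,8]+[1]*20)[i] for i in range(len(x0))])
    r=minimize(cost,x0,method='Nelder-Mead',options=dict(initial_simplex=sm,maxiter=500,xatol=.02,fatol=1e-4))
    return r.x.round(2),r.fun
if __name__=='__main__':
    I={c:cv2.imread(f'pics/{c}0.png') for c in('top','side')}
    print(run(I,70.3));print(run({'top':I['top']},70.3));print(run({'side':I['side']},70.3))
E
python3 wing.py
```

```text
Traceback (most recent call last):
  File "wing.py", line 26, in <module>
    print(run(I,70.3));print(run({'top':I['top']},70.3));print(run({'side':I['side']},70.3))
          ~~~^^^^^^^^
  File "wing.py", line 22, in run
    r=minimize(cost,x0,method='Nelder-Mead',options=dict(initial_simplex=sm,maxiter=500,xatol=.02,fatol=1e-4))
  File "wing.py", line 15, in cost
    for z in(-12,12):P.append(proj(c,[*(np.array(p[:2])+ux*i+uy*j),z0+z])+p[3+2*k:5+2*k])
                              ~~~~^^^^^^^^^^^^^^^^^^^^^^^^^^^^^^^^^^^^^^^
  File "h.py", line 12, in proj
    c=optics.camera_info(cam);p=np.array(c['R'])@np.array(X)+np.array(c['t'])
ValueError: time passes only in moves, steps and waits
```

drive_tool([
  [0.302,-0.421,-0.09,0,0,1.577],
  [0.302,-0.421,-0.09,0,0,1.577],
  [0.302,-0.421,-0.09,0,0,1.577],
  [0.302,-0.421,-0.09,0,0,1.577],
  [0.302,-0.421,-0.09,0,0,1.577],
  [0.302,-0.421,-0.09,0,0,1.577],
  [0.302,-0.421,-0.09,0,0,1.577],
  [0.302,-0.421,-0.09,0,0,1.577],
  [0.302,-0.421,-0.09,0,0,1.577],
  [0.302,-0.421,-0.09,0,0,1.577],
], grip=1)

```text
time: 2.5
ee_pos: [502.2, 134.1, 154.8]
ee_rot: [[-0.633, -0.774, 0.0], [-0.774, 0.633, 0.0], [-0.0, -0.0, -1.0]]
ft_force: [0.2, 1.4, -0.1]
grip_width: 85.7
grip_force: 0.0
```

drive_tool([
  [0,0,0,0,0,0],
  [0,0,0,0,0,0],
  [0,0,0,0,0,0],
])

```text
time: 2.8
ee_pos: [500.8, 136.4, 155.1]
ee_rot: [[-0.638, -0.77, -0.0], [-0.77, 0.638, 0.0], [-0.0, 0.0, -1.0]]
ft_force: [-0.3, -0.8, -0.4]
grip_width: 85.4
grip_force: 0.0
```

```bash
python3 - <<'E'
from h import *
s=arm.state();print(s['time'],np.round(s['qpos'],1),s['ee_pos'],np.round(s['ee_rot'],3).tolist(),s['grip_width'],s['ft_force'])
R=np.array(s['ee_rot']);print(np.degrees(np.arctan2(R[1,0],R[0,0])))
E
```

```text
2.8 [   2.1   22.8   86.4    0.    70.8 -138.2] [500.84083348 136.42321769 155.07671566] [[-0.638, -0.77, -0.0], [-0.77, 0.638, 0.0], [-0.0, 0.0, -1.0]] 85.43527353781863 [-0.25078844 -0.78300748 -0.42356959]
-129.62000952162973
```

drive_tool([
  [0.045,-0.064,-0.02,0,0,0.12],
  [0.045,-0.064,-0.03,0,0,0.238],
  [0.045,-0.064,-0.045,0,0,0.238],
  [0.045,-0.064,-0.045,0,0,0.238],
  [0.045,-0.064,-0.045,0,0,0.238],
])

```text
time: 3.3
ee_pos: [546.0, 72.9, 110.5]
ee_rot: [[-0.437, -0.899, 0.0], [-0.899, 0.437, 0.0], [-0.0, -0.0, -1.0]]
ft_force: [0.4, 0.6, -0.5]
grip_width: 85.1
grip_force: 0.0
```

```bash
python3 - <<'E'
from h import *
s=arm.state();print(s['time'],np.round(s['qpos'],1),s['ee_pos'])
R=np.array(s['ee_rot']);print(np.degrees(np.arctan2(R[1,0],R[0,0])))
a=optics.snapshot('top');b=optics.snapshot('side');cv2.imwrite('pics/t1.png',a);cv2.imwrite('pics/s1.png',b)
A=cv2.resize(a[150:290,165:285],None,fx=3.3,fy=3.3,interpolation=2);B=cv2.resize(b[160:325,210:375],None,fx=2.4,fy=2.4,interpolation=2)
o=np.zeros((470,800,3),np.uint8);o[:A.shape[0],:A.shape[1]]=A;o[:B.shape[0],400:400+B.shape[1]]=B;cv2.imwrite('pics/crop1.png',o)
for z in (80,): print([proj('side',(546,72,z)),proj('side',(*s['ee_pos'][:2],z))])
E
```

```text
3.3 [  -4.7   28.6   84.8    0.    66.6 -158.8] [545.96756324  72.88056636 110.50014906]
-115.90894400343822
[array([269.10210247, 244.27034823]), array([269.11497662, 244.63383993])]
```

View pics/crop1.png

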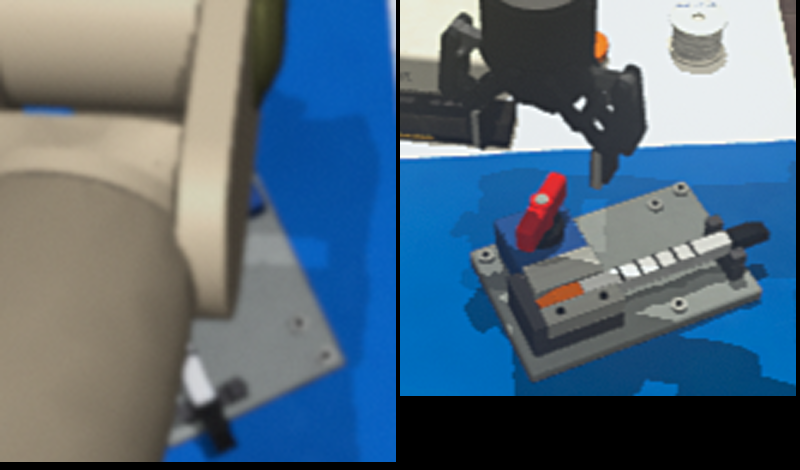

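drive_tool([
  [0,-0.001,-0.03,0,0,0],
  [0,-0.001,-0.048,0,0,0],
  [0,-0.001,-0.048,0,0,0],
])

```text
time: 3.7
ee_pos: [545.2, 71.4, 60.8]
ee_rot: [[-0.437, -0.899, -0.003], [-0.899, 0.437, 0.0], [0.001, 0.003, -1.0]]
ft_force: [0.1, -0.6, 1.2]
grip_width: 85.4
grip_force: 0.0
```

drive_tool([
  [0,0,0,0,0,0],
  [0,0,0,0,0,0],
  [0,0,0,0,0,0],
  [0,0,0,0,0,0],
  [0,0,0,0,0,0],
  [0,0,0,0,0,0],
], grip=0.1, force=25)

```text
time: 4.3
ee_pos: [546.9, 70.5, 62.5]
ee_rot: [[-0.438, -0.899, 0.002], [-0.899, 0.438, -0.0], [-0.0, -0.002, -1.0]]
ft_force: [0.5, -1.4, 4.2]
grip_width: 14.5
grip_force: 29.1
```

```bash
cat > st.py <<'E'
from h import *
s=arm.state();print(s['time'],np.round(s['qpos'],1),np.round(s['ee_pos'],1),'w',s['grip_width'],'F',np.round(s['ft_force'],1),'T',np.round(s['wrist_torque'],2),s['grip_force'])
R=np.array(s['ee_rot']);print('yaw',np.degrees(np.arctan2(R[1,0],R[0,0])),'z',R[:,2].round(3))
E
python3 st.py
```

```text
4.3 [  -5.    32.2   87.8   -0.    59.9 -159. ] [546.9  70.5  62.5] w 14.536013159932926 F [ 0.5 -1.4  4.2] T [-0.17 -0.16  0.16] 29.142006039619446
yaw -115.95613182955073 z [ 0.002 -0.    -1.   ]
```

drive_tool([
  [0,0,0.0001,0,0,-0.11],
  [0,0,0.0003,0,0,-0.22],
  [0,0,0.0004,0,0,-0.33],
  [0,0,0.0005,0,0,-0.44],
  [0,0,0.0007,0,0,-0.55],
  [0,0,0.0008,0,0,-0.66],
  [0,0,0.0009,0,0,-0.77],
  [0,0,0.001,0,0,-0.88],
  [0,0,0.0012,0,0,-0.99],
  [0,0,0.0013,0,0,-1.1],
], force=40)

```text
time: 5.3
ee_pos: [546.4, 71.3, 63.8]
ee_rot: [[-1.0, -0.013, 0.001], [-0.013, 1.0, 0.001], [-0.001, 0.001, -1.0]]
ft_force: [-1.1, 3.1, 5.9]
grip_width: 13.8
grip_force: 42.8
```

```bash
python3 st.py
```

```text
5.3 [ -4.9  32.1  87.8   0.1  60.1 -95.7] [546.4  71.3  63.8] w 13.83756374765801 F [-1.1  3.1  5.9] T [0.68 0.1  0.14] 42.787485122680664
yaw -179.23341563068362 z [ 0.001  0.001 -1.   ]
```

drive_tool([
  [0,0,0.0001,0,0,-0.11],
  [0,0,0.0003,0,0,-0.22],
  [0,0,0.0004,0,0,-0.33],
  [0,0,0.0005,0,0,-0.44],
  [0,0,0.0007,0,0,-0.55],
  [0,0,0.0008,0,0,-0.66],
  [0,0,0.0009,0,0,-0.77],
  [0,0,0.001,0,0,-0.88],
  [0,0,0.0012,0,0,-0.98],
  [0,0,0.0013,0,0,-1.05],
])

```text
time: 6.3
ee_pos: [546.9, 72.0, 65.1]
ee_rot: [[-0.51, 0.86, 0.002], [0.86, 0.51, 0.002], [0.001, 0.003, -1.0]]
ft_force: [2.3, 7.0, 3.7]
grip_width: 14.1
grip_force: 42.5
```

```bash
python3 st.py
```

```text
6.3 [ -4.9  32.   87.7   0.2  60.2 -35.6] [546.9  72.   65.1] w 14.073411588417805 F [2.3 7.  3.7] T [ 1.38 -0.26  0.17] 42.53551483154297
yaw 120.648961756985 z [ 0.002  0.002 -1.   ]
```

drive_tool([
  [0,0,0,0,0,0],
  [0,0,0,0,0,0],
  [0,0,0,0,0,0],
  [0,0,0.005,0,0,0],
  [0,0,0.05,0,0,0],
  [-0.02,0.005,0.07,0,0,0.14],
  [-0.06,0.02,0.085,0,0,0.28],
  [-0.086,0.027,0.085,0,0,0.42],
  [-0.086,0.027,0.085,0,0,0.56],
  [-0.086,0.027,0.085,0,0,0.7],
], grip=1)

```text
time: 7.3
ee_pos: [459.7, 97.9, 150.2]
ee_rot: [[-0.947, 0.32, 0.001], [0.32, 0.947, -0.0], [-0.001, 0.0, -1.0]]
ft_force: [0.4, -0.4, 0.4]
grip_width: 85.2
grip_force: 0.0
```

drive_tool([
  [0,0,0,0,0,0.14],
  [0,0,0,0,0,0.28],
  [0,0,0,0,0,0.42],
  [0,0,0,0,0,0.56],
  [0,0,0,0,0,0.7],
  [0,0,0,0,0,0.742],
  [0,0,0,0,0,0.742],
])

```text
time: 8.0
ee_pos: [460.3, 97.6, 149.8]
ee_rot: [[-0.917, -0.399, 0.0], [-0.399, 0.917, -0.0], [-0.0, -0.0, -1.0]]
ft_force: [0.4, 1.0, 0.1]
grip_width: 85.5
grip_force: 0.0
```

```bash
python3 st.py; python3 - <<'E'
from h import *
b=optics.snapshot('side');cv2.imwrite('pics/s2.png',b)
from fit import H
p=[494.6,113.0,.406]
x=b[190:330,230:380].copy();B=cv2.resize(x,None,fx=4,fy=4,interpolation=2)
for k in range(2):
  for X in [(0,7.5,46),(60,7.5,46),(0,-15,48),(60,-15,48),(-132,0,43)]:
    q=proj('side',H(p,X));q=((q-[230,190]+.5)*4).astype(int);cv2.circle(B,tuple(int(v) for v in q),2,(0,255,0),-1)
cv2.imwrite('pics/c2.png',B)
import wing
print(wing.run({'side':b},72.8,roi={'top':0,'side':(225,275,240,300)},g=(546,72,-59)))
E
```

```text
8.0 [  -2.5   18.7   94.2   -0.    67.1 -116. ] [460.3  97.6 149.8] w 85.5162055030032 F [0.4 1.  0.1] T [ 0.02 -0.01  0.03] 0.0
yaw -156.5016643474109 z [ 0. -0. -1.]
(array([ 5.4838e+02,  6.9670e+01, -6.4720e+01,  8.5000e-01,  6.0000e-02]), np.float64(0.2531823615402111))
```

View pics/c2.png

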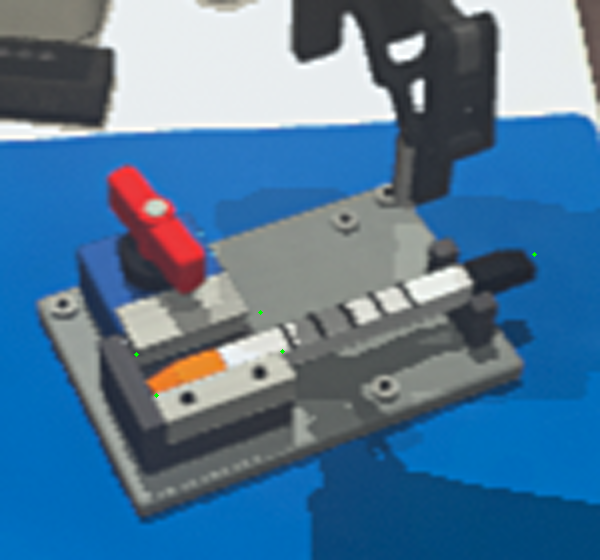

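drive_tool([
  [0,0.001,-0.05,0,0,0],
  [0,0.001,-0.1,0,0,0],
  [0,0.001,-0.12,0,0,0],
  [0,0.001,-0.13,0,0,0],
  [0,0.001,-0.13,0,0,0],
])

```text
time: 8.55
ee_pos: [460.2, 98.6, 19.0]
ee_rot: [[-0.918, -0.398, -0.001], [-0.398, 0.918, 0.0], [0.001, 0.001, -1.0]]
ft_force: [1.0, -0.8, 1.1]
grip_width: 85.1
grip_force: 0.0
```

drive_tool([
  [0,0,0,0,0,0],
  [0,0,0,0,0,0],
  [0,0,0,0,0,0],
  [0,0,0,0,0,0],
  [0,0,0,0,0,0],
  [0,0,0,0,0,0],
  [0,0,0,0,0,0],
], grip=0.1, force=35)

```text
time: 9.25
ee_pos: [460.8, 98.2, 20.0]
ee_rot: [[-0.917, -0.398, 0.001], [-0.398, 0.917, -0.001], [-0.001, -0.001, -1.0]]
ft_force: [-0.5, -4.1, 5.9]
grip_width: 13.2
grip_force: 34.6
```

```bash
python3 st.py
```

```text
9.25 [  -2.4   30.4  103.    -0.    46.5 -115.8] [460.8  98.2  20. ] w 13.21618064687321 F [-0.5 -4.1  5.9] T [-0.71  0.06 -0.27] 34.55048382282257
yaw -156.5583149950509 z [ 0.001 -0.001 -1.   ]
```

drive_tool([
  [0,0,0.004,0,0,0],
  [0,0,0.012,0,0,0],
  [0,0,0.025,0,0,0],
  [0,0,0.045,0,0,0],
  [0,0,0.07,0,0,0],
  [0,0,0.095,0,0,0],
  [0,0,0.12,0,0,0],
  [0,0,0.13,0,0,0],
  [0,0,0.13,0,0,0],
  [0,0,0.13,0,0,0],
])

```text
time: 10.25
ee_pos: [459.8, 98.7, 148.5]
ee_rot: [[-0.917, -0.398, -0.002], [-0.398, 0.917, 0.0], [0.001, 0.001, -1.0]]
ft_force: [0.7, 0.0, -0.5]
grip_width: 13.2
grip_force: 34.6
```

```bash
python3 st.py; python3 - <<'E'
from h import *
b=optics.snapshot('side');cv2.imwrite('pics/s3.png',b);cv2.imwrite('pics/c3.png',cv2.resize(b[150:330,220:400],None,fx=3.2,fy=3.2,interpolation=2))
E
```

```text
10.25 [  -2.4   18.9   94.3    0.    67.  -115.8] [459.8  98.7 148.5] w 13.1688842398733 F [ 0.7  0.  -0.5] T [ 0.03 -0.02 -0.07] 34.58187460899353
yaw -156.52334841133526 z [-0.002  0.    -1.   ]
```

View pics/c3.png

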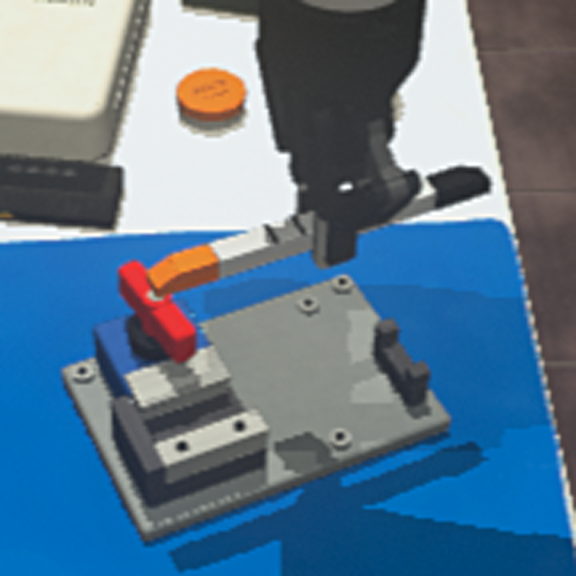

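drive_tool([
  [0,0,0,0,0,-0.1],
  [0,0,0,0,0,-0.23],
  [0,0,0,0,0,-0.36],
  [0,0,0,0,0,-0.49],
  [0,0,0,0,0,-0.62],
  [0,0,0,0,0,-0.75],
  [0,0,0,0,0,-0.88],
  [0,0,0,0,0,-1.01],
  [0,0,0,0,0,-1.14],
  [0,0,0,0,0,-1.27],
])

```text
time: 11.3
ee_pos: [459.8, 98.7, 148.2]
ee_rot: [[-0.648, 0.762, -0.003], [0.762, 0.648, 0.0], [0.002, -0.002, -1.0]]
ft_force: [0.3, 0.1, -0.1]
grip_width: 13.6
grip_force: 34.5
```

drive_tool([
  [0,0,0,0,0,-0.13],
  [0,0,0,0,0,-0.26],
  [0,0,0,0,0,-0.39],
  [0,0,0,0,0,-0.52],
  [0,0,0,0,0,-0.65],
  [0,0,0,0,0,-0.78],
  [0,0,0,0,0,-0.91],
  [0,0,0,0,0,-1.04],
  [0,0,0,0,0,-1.17],
  [0,0,0,0,0,-1.27],
])

```text
time: 12.3
ee_pos: [459.8, 98.7, 148.2]
ee_rot: [[0.535, 0.845, -0.003], [0.845, -0.535, 0.0], [-0.001, -0.002, -1.0]]
ft_force: [0.3, 0.1, -0.8]
grip_width: 13.4
grip_force: 34.5
```

drive_tool([
  [0,0,0,0,0,-0.12],
  [0,0,0,0,0,-0.24],
  [0,0,0,0,0,-0.36],
  [0,0,0,0,0,-0.48],
  [0,0,0,0,0,-0.56],
  [0,0,0,0,0,-0.602],
  [0,0,0,0,0,-0.602],
  [0,0,0,0,0,-0.602],
  [0,0,0,0,0,-0.602],
])

```text
time: 13.2
ee_pos: [460.2, 98.7, 149.0]
ee_rot: [[0.917, 0.399, -0.001], [0.399, -0.917, 0.0], [-0.001, -0.0, -1.0]]
ft_force: [0.3, -1.1, -0.9]
grip_width: 13.0
grip_force: 34.6
```

```bash
python3 st.py; python3 - <<'E'
from h import *
from fit import H
p=[494.6,113.0,.406]
b=optics.snapshot('side');cv2.imwrite('pics/s4.png',b);B=cv2.resize(b[150:330,220:400],None,fx=3.2,fy=3.2,interpolation=2)
e=arm.state()['ee_pos']
for d in(-95,95):
    q=proj('side',(e[0]+d*np.cos(.41),e[1]+d*np.sin(.41),e[2]+16));print(q)
    cv2.circle(B,tuple(int(v) for v in (q-[220,150]+.5)*3.2),2,(0,255,0),-1)
cv2.imwrite('pics/c4.png',B)
print(H(p,(-38,-1,36)))
E
```

```text
13.2 [-2.4 18.8 94.2  0.  67.  64.1] [460.2  98.7 149. ] w 12.986473033050165 F [ 0.3 -1.1 -0.9] T [-0.   -0.02  0.02] 34.55172836780548
yaw 23.502296407995022 z [-0.001  0.    -1.   ]
[371.34459837 204.29120434]
[266.93532821 237.36839352]
[460.08403675  97.07366079  36.        ]
```

View pics/c4.png

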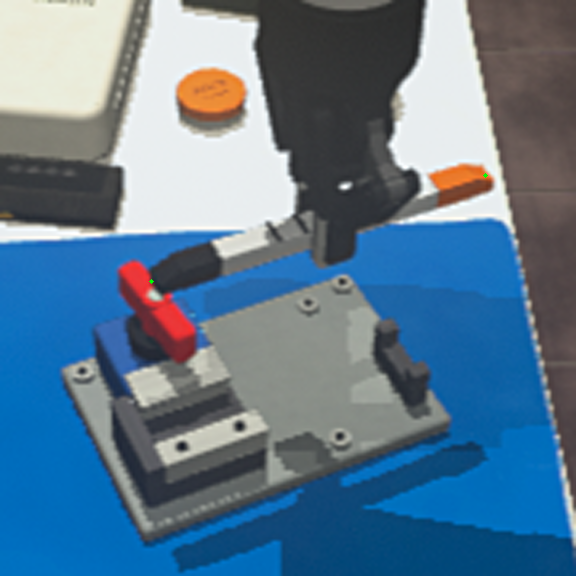

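drive_tool([
  [0,-0.002,-0.03,0,0,-0.002],
  [0,-0.002,-0.06,0,0,-0.002],
  [0,-0.002,-0.085,0,0,-0.002],
  [0,-0.002,-0.095,0,0,-0.002],
  [0,-0.002,-0.095,0,0,-0.002],
  [0,-0.002,-0.095,0,0,-0.002],
])

```text
time: 13.85
ee_pos: [460.9, 96.7, 55.3]
ee_rot: [[0.918, 0.396, 0.001], [0.396, -0.918, -0.0], [0.001, 0.001, -1.0]]
ft_force: [-0.1, 0.5, -1.1]
grip_width: 13.1
grip_force: 34.6
```

```bash
python3 st.py; python3 - <<'E'
from h import *
b=optics.snapshot('side');B=cv2.resize(b[210:330,230:380],None,fx=4,fy=4,interpolation=2);cv2.imwrite('pics/c5.png',B)
E
```

```text
13.85 [ -2.6  26.8 101.1   0.   52.   64. ] [460.9  96.7  55.3] w 13.140753200573176 F [-0.1  0.5 -1.1] T [ 0.01 -0.02 -0.01] 34.56889092922211
yaw 23.350479833165778 z [ 0.001 -0.    -1.   ]
```

View pics/c5.png

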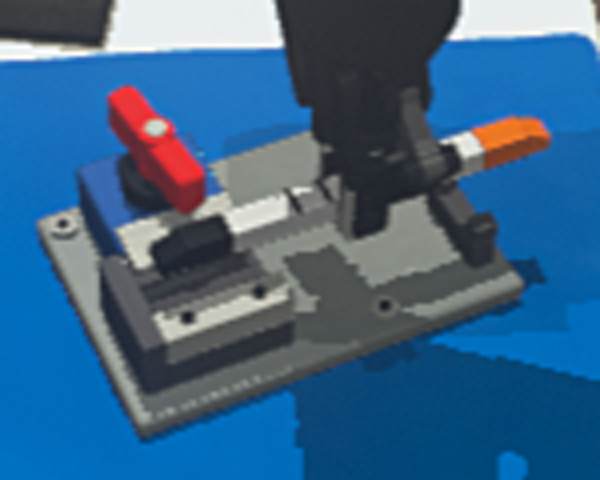

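drive_tool([
  [0,0,-0.008,0,0,0],
  [0,0,-0.016,0,0,0],
  [0,0,-0.022,0,0,0],
  [0,0,-0.027,0,0,0],
  [0,0,-0.031,0,0,0],
  [0,0,-0.034,0,0,0],
  [0,0,-0.035,0,0,0],
  [0,0,-0.035,0,0,0],
])

```text
time: 14.7
ee_pos: [460.3, 96.7, 20.0]
ee_rot: [[0.918, 0.396, 0.0], [0.396, -0.918, -0.0], [0.0, 0.0, -1.0]]
ft_force: [-2.0, -0.3, 7.1]
grip_width: 13.3
grip_force: 35.7
```

```bash
python3 st.py
```

```text
14.7 [ -2.6  30.4 103.1  -0.   46.5  64.1] [460.3  96.7  20. ] w 13.322274590811148 F [-2.  -0.3  7.1] T [0.02 0.41 0.04] 35.659305453300476
yaw 23.343066544705934 z [ 0. -0. -1.]
```

drive_tool([
  [0,0,0,0,0,0],
  [0,0,0,0,0,0],
  [0,0,0,0,0,0],
  [0,0,0,0,0,0],
  [0,0,0.01,0,0,0],
  [0,0,0.05,0,0,0],
  [0,0,0.1,0,0,0],
  [0,0,0.15,0,0,0],
  [0,0,0.18,0,0,0],
  [0,0,0.18,0,0,0],
], grip=1)

```text
time: 15.7
ee_pos: [461.8, 96.7, 204.2]
ee_rot: [[0.918, 0.396, 0.009], [0.396, -0.918, -0.0], [0.008, 0.004, -1.0]]
ft_force: [0.6, -0.4, -0.5]
grip_width: 85.4
grip_force: 0.0
```

drive_tool([
  [-0.03,0.03,0,0,0,0],
  [-0.06,0.06,0,0,0,0],
  [-0.09,0.1,0,0,0,0],
  [-0.1,0.15,0.02,0,0,0],
  [-0.1,0.2,0.03,0,0,0],
  [-0.1,0.25,0.03,0,0,0],
  [-0.1,0.3,0.03,0,0,0],
  [-0.1,0.3,0.03,0,0,0],
  [-0.1,0.3,0.03,0,0,0],
])

```text
time: 16.6
ee_pos: [359.6, 397.3, 228.5]
ee_rot: [[0.917, 0.398, -0.002], [0.398, -0.917, -0.001], [-0.002, 0.001, -1.0]]
ft_force: [-0.2, -0.4, -0.6]
grip_width: 85.2
grip_force: 0.0
```

```bash
python3 st.py; python3 - <<'E'
from h import *
from fit import H
p=[494.6,113.0,.406]
a=optics.snapshot('top');b=optics.snapshot('side')
A=cv2.resize(a[170:300,165:285],None,fx=3.3,fy=3.3,interpolation=2);B=cv2.resize(b[220:325,230:375],None,fx=2.7,fy=2.7,interpolation=2)
o=np.zeros((440,800,3),np.uint8);o[:A.shape[0],:A.shape[1]]=A;o[:B.shape[0],400:400+B.shape[1]]=B;cv2.imwrite('pics/c6.png',o)
rec('top',['spool','orange_tin'])
import wing
print(wing.run({'top':a,'side':b},72.8,roi={'top':(185,230,200,250),'side':(225,275,240,300)},g=(546,72,-59)))
E
```

```text
16.6 [ 35.2  20.6  76.8  -0.   82.8 101.7] [359.6 397.3 228.5] w 85.15561722567998 F [-0.2 -0.4 -0.6] T [ 0.03  0.01 -0.03] 0.0
yaw 23.46217411847759 z [-0.002 -0.001 -1.   ]
top spool [([406.8, -197.8, 30.4], 0.89)]
top orange_tin [([456.7, 94.1, 44.1], 0.47)]
(array([ 5.4667e+02,  7.2090e+01, -6.2700e+01,  7.0000e-02,  4.5000e-01,
       -1.0000e-01,  4.0000e-02]), np.float64(0.5806406174902932))
```

View pics/c6.png

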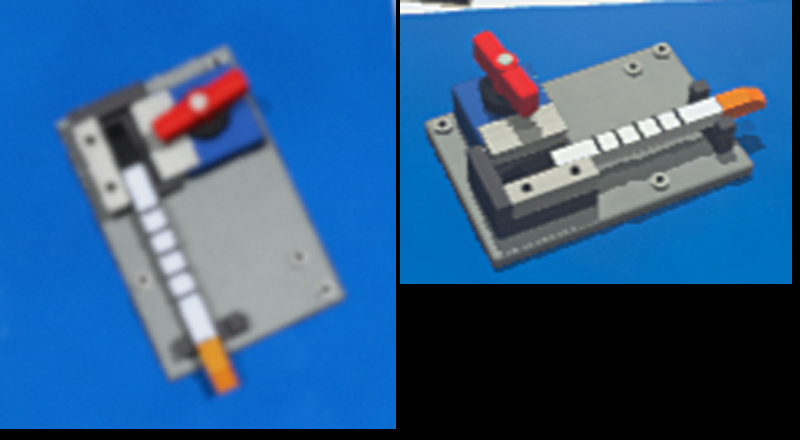

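```bash
python3 - <<'E'
from h import *
from fit import H
p=[494.6,113.0,.406]
new={c:optics.snapshot(c) for c in('top','side')}
for c in new:
    old=cv2.imread(f'pics/{c}0.png')
    for nm,im in(('old',old),('new',new[c])):
        prof=[]
        xs=np.arange(-150,-80,1.)
        for x in xs:
            q=np.mean([[cv2.getRectSubPix(im[:,:,0],(1,1),tuple(map(float,proj(c,H(p,(x,y,43)))))) [0,0]] for y in(-3,-1,1,3)])
            prof.append(q)
        prof=np.array(prof)
        print(c,nm,dict(zip(xs[::3].astype(int).tolist(),prof[::3].astype(int).tolist())))
E
```

```text
top old {-150: 202, -147: 202, -144: 202, -141: 202, -138: 200, -135: 176, -132: 96, -129: 39, -126: 33, -123: 34, -120: 41, -117: 47, -114: 47, -111: 46, -108: 45, -105: 45, -102: 68, -99: 157, -96: 224, -93: 235, -90: 236, -87: 235, -84: 235, -81: 235}
top new {-150: 202, -147: 203, -144: 203, -141: 201, -138: 180, -135: 103, -132: 43, -129: 33, -126: 34, -123: 40, -120: 46, -117: 47, -114: 45, -111: 45, -108: 45, -105: 59, -102: 136, -99: 220, -96: 235, -93: 236, -90: 236, -87: 236, -84: 236, -81: 236}
side old {-150: 191, -147: 192, -144: 191, -141: 191, -138: 189, -135: 190, -132: 192, -129: 139, -126: 63, -123: 61, -120: 62, -117: 65, -114: 66, -111: 66, -108: 66, -105: 67, -102: 64, -99: 92, -96: 224, -93: 236, -90: 232, -87: 233, -84: 232, -81: 232}
side new {-150: 191, -147: 191, -144: 191, -141: 191, -138: 190, -135: 192, -132: 154, -129: 63, -126: 47, -123: 50, -120: 50, -117: 51, -114: 51, -111: 51, -108: 52, -105: 48, -102: 67, -99: 215, -96: 243, -93: 239, -90: 238, -87: 238, -84: 238, -81: 238}
```

drive_tool([
  [0.01,-0.05,0,0,0,0],
  [0.03,-0.09,0,0,0,0],
  [0.05,-0.13,0,0,0,0],
  [0.07,-0.17,0,0,0,0],
  [0.08,-0.21,0,0,0,0],
  [0.09,-0.25,0,0,0,0],
  [0.1,-0.29,0,0,0,0],
  [0.1,-0.3,-0.03,0,0,0],
  [0.1,-0.3,-0.07,0,0,0],
  [0.1,-0.3,-0.1,0,0,0],
])

```text
time: 17.9
ee_pos: [459.7, 95.5, 128.1]
ee_rot: [[0.919, 0.394, -0.0], [0.394, -0.919, 0.0], [-0.0, -0.0, -1.0]]
ft_force: [0.5, -0.2, -0.9]
grip_width: 85.2
grip_force: 0.0
```

drive_tool([
  [0,0,-0.04,0,0,0],
  [0,0,-0.08,0,0,0],
  [0,0,-0.1,0,0,0],
  [0,0,-0.11,0,0,0],
  [0,0,-0.11,0,0,0],
])

```text
time: 18.4
ee_pos: [460.1, 96.3, 19.1]
ee_rot: [[0.918, 0.396, -0.001], [0.396, -0.918, 0.0], [-0.001, -0.001, -1.0]]
ft_force: [-0.2, 0.3, 1.0]
grip_width: 85.9
grip_force: 0.0
```

```bash
python3 st.py
```

```text
18.4 [ -2.7  30.5 103.1  -0.   46.5  64.1] [460.1  96.3  19.1] w 85.86332463258331 F [-0.2  0.3  1. ] T [0.   0.04 0.  ] 0.0
yaw 23.297613739605023 z [-0.001  0.    -1.   ]
```

Close, raise slightly, slide 2.5 mm towards the stop, release.

drive_tool([
  [0,0,0,0,0,0],
  [0,0,0,0,0,0],
  [0,0,0,0,0,0],
  [0,0,0,0,0,0],
  [0,0,0,0,0,0],
  [0,0,0.001,0,0,0],
  [0.001,0.0005,0.001,0,0,0],
  [0.0023,0.001,0.001,0,0,0],
  [0.0023,0.001,0.0005,0,0,0],
  [0.0023,0.001,0.0005,0,0,0],
], grip=0.1, force=30)

```text
time: 19.4
ee_pos: [462.7, 97.7, 20.0]
ee_rot: [[0.918, 0.396, 0.0], [0.396, -0.918, 0.0], [0.0, 0.0, -1.0]]
ft_force: [0.4, 0.4, -1.4]
grip_width: 13.3
grip_force: 30.3
```

drive_tool([
  [0,0,0,0,0,0],
  [0,0,0,0,0,0],
  [0,0,0,0,0,0],
  [0,0,0,0,0,0],
  [0,0,0.01,0,0,0],
  [0,0,0.05,0,0,0],
  [0,0,0.1,0,0,0],
  [0,0,0.15,0,0,0],
  [0,0,0.18,0,0,0],
  [0,0,0.18,0,0,0],
], grip=1)

```text
time: 20.4
ee_pos: [464.1, 97.7, 204.7]
ee_rot: [[0.918, 0.396, 0.009], [0.396, -0.918, -0.0], [0.008, 0.004, -1.0]]
ft_force: [0.7, 0.2, -0.7]
grip_width: 85.2
grip_force: 0.0
```

drive_tool([
  [-0.03,0.03,0,0,0,0],
  [-0.06,0.06,0,0,0,0],
  [-0.09,0.1,0,0,0,0],
  [-0.1,0.15,0.02,0,0,0],
  [-0.1,0.2,0.03,0,0,0],
  [-0.1,0.25,0.03,0,0,0],
  [-0.1,0.3,0.03,0,0,0],
  [-0.1,0.3,0.03,0,0,0],
  [-0.1,0.3,0.03,0,0,0],
])

```text
time: 21.3
ee_pos: [361.9, 398.3, 229.0]
ee_rot: [[0.917, 0.398, -0.002], [0.398, -0.917, -0.001], [-0.002, 0.001, -1.0]]
ft_force: [0.1, -1.8, -0.1]
grip_width: 85.7
grip_force: 0.0
```

```bash
python3 st.py; python3 - <<'E'
from h import *
from fit import H
p=[494.6,113.0,.406]
new={c:optics.snapshot(c) for c in('top','side')}
a,b=new['top'],new['side']
A=cv2.resize(a[170:300,165:285],None,fx=3.3,fy=3.3,interpolation=2);B=cv2.resize(b[220:325,230:375],None,fx=2.7,fy=2.7,interpolation=2)
o=np.zeros((440,800,3),np.uint8);o[:A.shape[0],:A.shape[1]]=A;o[:B.shape[0],400:400+B.shape[1]]=B;cv2.imwrite('pics/c7.png',o)
for c in new:
    im=new[c];xs=np.arange(-111,-90,3.)
    print(c,[(int(x),int(np.mean([cv2.getRectSubPix(im[:,:,0],(1,1),tuple(map(float,proj(c,H(p,(x,y,43))))))[0,0] for y in(-3,-1,1,3)]))) for x in xs])
E
```

```text
21.3 [ 35.1  20.8  76.4  -0.   83.  101.7] [361.9 398.3 229. ] w 85.71464533450612 F [ 0.1 -1.8 -0.1] T [-0.02  0.   -0.05] 0.0
yaw 23.46168279005402 z [-0.002 -0.001 -1.   ]
top [(-111, 47), (-108, 45), (-105, 46), (-102, 71), (-99, 164), (-96, 227), (-93, 235)]
side [(-111, 51), (-108, 52), (-105, 52), (-102, 47), (-99, 89), (-96, 232), (-93, 241)]
```

View pics/c7.png

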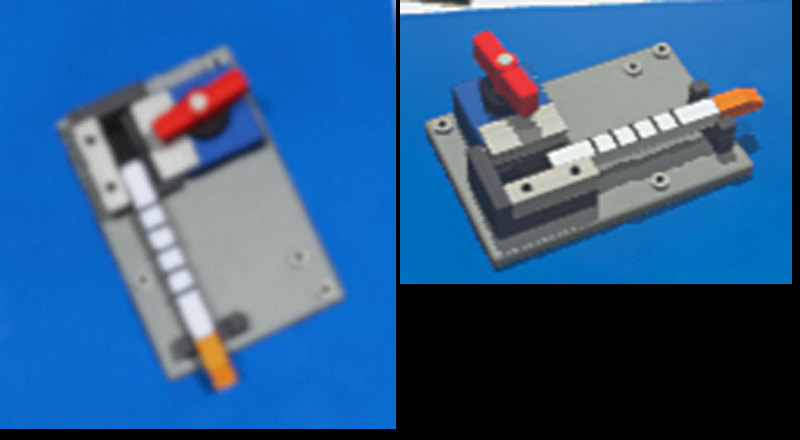

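The picture shows the bar lying in the slot and saddle, orange tip out at (225,370). Its position matches the original one, about 2 mm from the stop, and the knob is slack.

```bash
python3 -c "
from plant import arm
print(arm.hand_in())"
```

```text
the job is handed in; nothing more can be done
None
```

The job is handed in at about 21 s: I turned the knob about 2.15 rad clockwise and left it slack, and the reversed bar lies in the slot and saddle with the orange end out and the black end about 2 mm from the stop; the arm stayed clear of the spool and tin, though the final check re-found only the spool in place.

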